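# Index the scratch bench to its next track

### The job

Set the small scratch bench to its next track: first raise the stylus clear of the panel by turning its lift knob until the pointer stands at the long mark. Then pull the lock plunger up, slide the stage to the next hole on the robot's left and let the pin go fully home there. Finish still gripping the plunger's knob, holding the pin home, and leave the other things on the table alone.

Things in the scene. Friction and masses are not known exactly. Their poses are not given: they have to be found in the camera images.
- scratch_bench: Scratch bench, fixed to the table: grey base plate 130 mm (x) by 250 mm (y), top 18 mm high; a stage on two rails, a drilled index strip along the front, a column at the rear whose head reaches over the stage. Origin under the plate's centre at table height; x points to the rear (from the robot), y along the rails to the robot's left, z up. Its yaw is within 10 degrees of the table's.
- dial_disc (a point): Centre of the top of the head's aluminium disc (60 mm across, 102 mm high; bench x = 18 mm, y = 0; axes as the bench). Two engraved marks at its rim: a short one (3 mm) towards the robot (-x; stylus down) and a long one (11 mm) 1.2 rad from it, counter-clockwise seen from above, to the robot's right (stylus raised).
- next_hole (a point): Centre of the mouth of the hole to lock in next: middle one of five 10 mm holes, 20 mm apart, in the steel index strip (strip top 30 mm high, bench x = -47 mm; holes at bench y = -40, -20, 0, 20, 40 mm). At the start the pin is in the hole at y = -20 mm.
- lift_knob (a joint): Angle of the stylus lift knob on the head, rad, vertical axis. 0 = pointer line at the short mark (stylus down), grows counter-clockwise seen from above; 1.2 = pointer at the long mark (travel height, 6 mm). Starts between -0.05 and 0.25; turns -0.2 to 2.0, stays where it is left, friction 0.04 N m. A helix in the head lifts the stylus 5 mm per rad.
- lift_grip (a point): Point on the lift knob's axis, 119 mm above the table (bench x = 18 mm, y = 0). Round fluted black knob, 26 mm across, from 106 to 132 mm above the table; below it a 36 mm skirt, 102 to 106 mm, with the white pointer line. Can be gripped across from above at any yaw, fingertips down to 106 mm. Turns with the knob.
- stylus (a joint): Lift of the stylus tip above the panel, m: 0 down at the short mark, 0.006 at the long mark; moved only by the lift knob.
- stage (a joint): Position of the stage on the rails, m: 0 at the start, grows to the robot's left (bench +y); next hole on the left at 0.020. Travel -0.022 to 0.062, friction about 2.5 N. Aluminium plate 68 x 110 mm with a white panel on which two tracks are scored. Pin in a hole: 1 mm of play either way; pin lifted: slides freely.
- lock_plunger (a joint): Lift of the lock plunger, m: 0 = pin fully home (10 mm deep in the strip), 0.015 = fully pulled up. A spring pushes it down with 5 N when home, 9 N when fully up. The 8 mm round-nosed pin is out of its hole above 0.010; let down between holes it rests on the strip at about 0.0095.
- plunger_knob: The plunger's black ribbed knob: upright cylinder, diameter 24 mm, 24 mm tall, on the stage's front lug; with the pin home it reaches from 58 to 82 mm above the table (lug top at 41 mm, a 16 mm sleeve between). It travels with the stage and rises with the pin. Origin at the centre of its underside.
- plunger_grip (a point): Point on the plunger knob's axis, 14 mm above its underside (72 mm above the table with the pin home); good height to grip, from above, fingers to left and right of the knob (closing along the rails).
- parts_pot: White pot with green lid, diameter 45 mm, 43 mm tall, right of the bench; to be left alone. Origin under its centre.
- tweezers: Flat steel tweezers, 18 x 120 x 8 mm (length along y), left of the bench; to be left alone. Origin under the centre.
- sharpener: Metal pencil sharpener, 15 x 25 x 14 mm, left of the bench; to be left alone. Origin under the centre.
- gloss_tile: Black glass tile in a frame, 62 x 88 x 13 mm, farther left; to be left alone. Origin under the centre.
- sanding_block: Cork block with abrasive paper, 48 x 85 x 25 mm, far left; to be left alone. Origin under the centre.
- probe_pen: Grey measuring probe, 16 x 90 x 16 mm, far right; to be left alone. Origin under the centre.
- rubber_block: Rubber block with a blue band, 25 x 52 x 18 mm, far right; to be left alone. Origin under the centre.

How it is judged:
By the outcome, as a careful person would: the job done as asked, in the order asked, and still so for the second after the job is handed in, while the arm keeps its last pose, push and grip.
It also fails if it takes over 48 s, if anything falls off the work surface, if the arm or the gripper's body presses on something with over 40 N, if the wrist force passes 120 N, or if a joint passes its speed limit or range.

### The arm

A 6-joint arm with a two-finger parallel gripper is mounted at the origin on a cart in front of the work surface, level with it; the furniture and walls round the work are solid. World frame = base frame: x ahead of the robot, y to its left, z up, the work surface at z = 0. Lengths are in m, angles in rad, forces in N, time in s.
With the tool pointing down it reaches from about 0.35 to 0.975 m from the base axis. Payload 4.9 kg.
Tool frame: the origin (TCP) lies at the very end of the fingers, on their centre line; the grasp point (between the pads) lies 19 mm behind it (ctrl.grip_point_offset is the distance from the TCP to the grasp point, in m); z points along the fingers, y is the line along which they close (so a half turn about z gives the same grasp; the last joint's range is limited). The gripper opens to 85 mm and grips with 20 to 120 N. Pads are 22 mm wide; open, the fingers measure 114 mm over their backs; the gripper's body (76 mm by 85 mm) begins 54 mm behind the grasp point. The pads swing forward as they close: fully open they stand 13 mm farther back than shut.
Start: joints at [-1.38, 0.053, 1.613, -0, 1.476, -0.119], TCP at [0.191, -0.595, 0.231] pointing down, gripper open.
Joint ranges: [-3.01, 3.01], [-1.01, 2.22], [0.06, 2.58], [-1.02, 4.17], [0.09, 2.62], [-3.14, 3.14]. Speed limits (rad/s): [2.57, 2.57, 3.14, 3.14, 3.14, 3.14].

### API

Orientations are given as a rotation vector (axis times angle).
In Python, from station import ctrl gives the robot as it stands.
- The arm moves only by the tool send_rows, never from a script. Its argument "rows" is a list of rows, each a list of 3 entries, a list of its own where there are three numbers: the finger opening in cm, from 0 to 8.54, then the shift along the tool's x, y, z in cm, then the turn about the tool's z in degrees. A call has 1 to 10 rows; each row shifts and turns the commanded pose from where the row before left it, along the tool's axes as they then stand; what a row does not reach is not made up. A row lasts 1/8 s, in which the tool goes at most 62.5 mm and 10.7 degrees, less where a joint would pass 70% of its speed; a pose out of reach is approached as far as the arm can. A call with a gripper value outside its range is refused whole. The fingers move at their own pace and stop on an object; "newtons" is the grip in N (left out, the last holds). Time passes only in rows, so rows that do not move let the fingers close. It gives the time, the measured TCP pose, the force, the opening and the grip force at its end, in the units of the state.
- ctrl.get_obs(): the state, without advancing time (a new reading comes with each control period).
- ctrl.get_image(name): name is "side" or "top" or "wrist"; returns a dict with "frame" (480x640x3 uint8, red, green, blue), "range_z" (480x640 float32, m along the optical axis (not along the pixel's ray), 0 where there is no reading), "fx", "fy", "cx", "cy" (pixels), "k1" (the pictures are not rectified: a ray, as slopes to the right and down, at radius r is drawn at 1 + k1 r^2 times it, then the intrinsics apply), "cam_to_world" (4x4, takes a point from camera to world coordinates). Camera axes: x right, y down, z forward; pixel columns grow to the right and rows downward; lengths in m; the calibration is good to about 2 mm. A picture is of the moment at which its call begins.
- ctrl.finish_job(): hands the job in; it is judged then, once.
The state is a dict: "t": time; "q": joint angles; "dq": joint speeds; "effort": joint torques, N m; "tool_pos": TCP position; "tool_rot": TCP orientation; "contact_force": force on the tool from outside, world axes, zero at the start; "wrist_torque": the same for the moment, N m; "opening": finger opening in m; "grip_force": force on a finger pad.
Only numpy, scipy, OpenCV 4.12 (cv2) and the standard library are available. Lean on these libraries where they do the work, as an engineer would, in place of code of your own. Each camera call takes 0.05 s, during which the arm holds its last target. There are 200 camera calls.

## Working session

There is one attempt and no reset: what is moved stays moved. The work goes in short steps, Python scripts to look and compute and a tool call to move; the robot and the scene stay as the last step left them, time stands still between calls to the robot, and variables do not carry over. Pictures are saved under pics/ and viewed, at most 10 in all, crops included, and the job is handed in when it is done.

Besides the shell and the picture viewer there is one more tool, called after ">>>" by a JSON object that holds its "name" and its "arguments", one argument or row to a line. send_rows: Moves the arm, as the interface text tells. Its arguments: {"type":"object","properties":{"rows":{"type":"array","items":{"type":"array"}},"newtons":{"type":"number"}},"required":["rows"]}

```bash
mkdir -p pics; cat > h.py <<'E'
import numpy as np, cv2
from station import ctrl
def shot(n,f=None):
    im=ctrl.get_image(n)
    if f: cv2.imwrite('pics/'+f,cv2.cvtColor(im['frame'],cv2.COLOR_RGB2BGR))
    return im
def ray(im,u,v):
    K=np.array([[im['fx'],0,im['cx']],[0,im['fy'],im['cy']],[0,0,1.]])
    p=cv2.undistortPoints(np.array([[[u,v]]],float),K,np.array([im['k1'],0,0,0.]))[0,0]
    T=np.array(im['cam_to_world']); return T[:3,3],T[:3,:3]@np.array([p[0],p[1],1])
def onz(im,u,v,z):
    o,d=ray(im,u,v); return o+d*(z-o[2])/d[2]
def deep(im,u,v):
    o,d=ray(im,u,v); return o+d*float(im['range_z'][int(v),int(u)])
E
python3 - <<'E'
from h import *
a=shot('top','t1.png');b=shot('side','s1.png')
import pickle;pickle.dump((a,b),open('a.pkl','wb'))
for i in(a,b):print(np.round(i['cam_to_world'],3).tolist(),i['fx'],i['k1'])
print(ctrl.get_obs())
E
```

```text
[[0.003, -0.995, 0.097, 0.342], [-1.0, -0.005, -0.02, 0.064], [0.02, -0.097, -0.995, 1.379], [0.0, 0.0, 0.0, 1.0]] 460.1649688184147 -0.048637615815101204
[[0.978, -0.107, 0.177, 0.202], [-0.206, -0.438, 0.875, -1.246], [-0.016, -0.893, -0.45, 0.754], [0.0, 0.0, 0.0, 1.0]] 512.0768408488163 -0.11532531133864285
{'t': 0.1, 'q': array([-1.37999831e+00,  5.33218734e-02,  1.61414194e+00,  2.48821606e-05,
        1.47599832e+00, -1.18948514e-01]), 'dq': array([-0.00049997, -0.00090056, -0.00243139,  0.00112598,  0.000284  ,
       -0.00056688]), 'effort': array([ 1.10144778e-03, -3.94903135e+01, -3.71362209e+01, -7.81848416e-05,
        3.88984787e-03, -1.91357351e-06]), 'tool_pos': array([ 0.19044226, -0.59469492,  0.23017553]), 'tool_rot': array([-3.10214500e+00, -4.84313989e-01,  6.65522704e-05]), 'contact_force': array([ 0.36359415, -0.77526945, -0.29926476]), 'wrist_torque': array([ 0.01250495, -0.0157551 , -0.00699929]), 'grip_force': 0.0, 'opening': 0.08537070548734367}
```

View pics/t1.png

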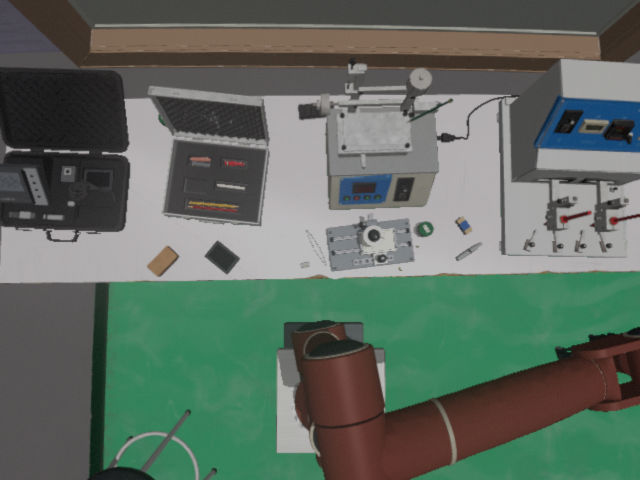

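View pics/s1.png

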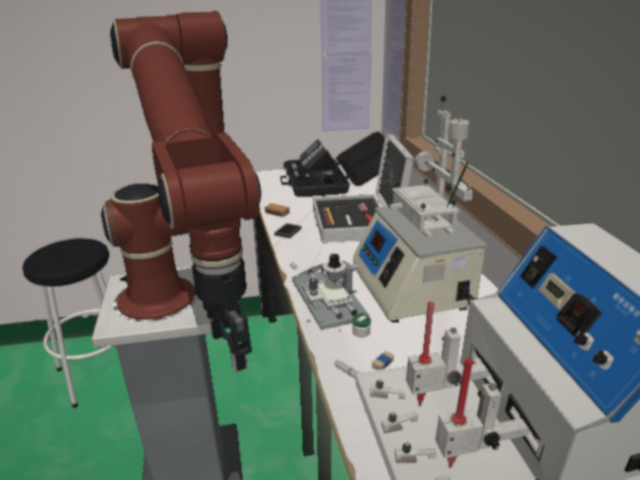

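The top view shows the bench around (370,245), with the lift knob near (374,235) and the plunger knob near (381,258). The side view shows the box standing behind the bench.

```bash
python3 - <<'E'
from h import *
import pickle
a,b=pickle.load(open('a.pkl','rb'))
f=cv2.cvtColor(a['frame'],cv2.COLOR_RGB2BGR)
cv2.imwrite('pics/c1.png',cv2.resize(f[195:285,310:430],None,fx=6,fy=6,interpolation=cv2.INTER_CUBIC))
for n,u,v,z in[('knob',374,235,.132),('plk',381,258.5,.082),('boxfront top',380,178,0)]:
    print(n,onz(a,u,v,z),deep(a,u,v))
for u,v in [(332,205),(430,205),(328,140),(380,110)]: print(deep(a,u,v))
E
```

```text
knob [ 0.47666175 -0.11363039  0.132     ] [ 0.47708311 -0.11418427  0.12811223]
plk [ 0.41526726 -0.14006243  0.082     ] [ 0.41552609 -0.14077879  0.07744765]
boxfront top [ 0.66677546 -0.15263993  0.        ] [ 0.62460431 -0.12455168  0.17876509]
[ 0.56994929 -0.00188658  0.06872912]
[ 0.58366786 -0.30469256  0.00265664]
[0.7220438  0.01499998 0.19576276]
[ 0.80547218 -0.12390372  0.19827898]
```

View pics/c1.png

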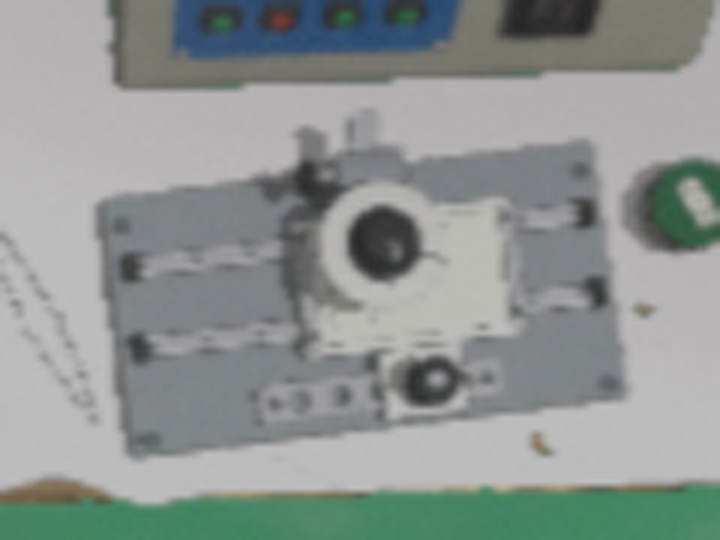

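```bash
python3 - <<'E'
from h import *
import pickle
from scipy.spatial.transform import Rotation as R
a,b=pickle.load(open('a.pkl','rb'))
c=[onz(a,u,v,.018) for u,v in[(327.5,228.3),(408.3,218.8),(414.2,261.2),(332.8,270.8)]]
o=np.mean(c,0)
yv=c[0]-c[1]+c[3]-c[2]; yaw=np.arctan2(-yv[0],yv[1])
def bw(x,y,z): return o[:2]+[x*np.cos(yaw)-y*np.sin(yaw),x*np.sin(yaw)+y*np.cos(yaw)]
print('o',o,'yaw',yaw,'len',np.linalg.norm(c[0]-c[1]),np.linalg.norm(c[1]-c[2]))
print('knob',bw(.018,0,0),onz(a,373.8,235.3,.132)); print('pl',bw(-.047,-.02,0),onz(a,382,258.3,.082))
s=ctrl.get_obs();print(R.from_rotvec(s['tool_rot']).as_matrix().round(3))
w=shot('wrist');print(R.from_rotvec(s['tool_rot']).as_matrix().T@(np.array(w['cam_to_world'])[:3,3]-s['tool_pos']))
z=a['range_z']
# max height around bench
m=[deep(a,u,v) for u in range(325,416,2) for v in range(205,270,2) if z[v,u]>0]
m=np.array(m); m=m[m[:,2]>.1]; print(m[:, :].round(3))
E
```

```text
o [ 0.46001691 -0.12024611  0.018     ] yaw 0.12144964408906647 len 0.2446537889397385 0.1282487054731363
knob [ 0.47788432 -0.11806538] [ 0.47583406 -0.11307383  0.132     ]
pl [ 0.41578613 -0.1457929 ] [ 0.41584372 -0.14291316  0.082     ]
[[ 0.952  0.305 -0.   ]
 [ 0.305 -0.952  0.002]
 [ 0.    -0.002 -1.   ]]
[ 0.08137936 -0.00027524 -0.14363265]
[[ 0.491 -0.093  0.1  ]
 [ 0.485 -0.093  0.103]
 [ 0.474 -0.093  0.101]
 [ 0.469 -0.093  0.102]
 [ 0.463 -0.092  0.105]
 [ 0.502 -0.098  0.103]
 [ 0.49  -0.098  0.108]
 [ 0.48  -0.098  0.101]
 [ 0.474 -0.098  0.105]
 [ 0.468 -0.097  0.108]
 [ 0.463 -0.098  0.103]
 [ 0.457 -0.098  0.105]
 [ 0.514 -0.104  0.101]
 [ 0.497 -0.104  0.104]
 [ 0.491 -0.104  0.1  ]
 [ 0.485 -0.103  0.105]
 [ 0.479 -0.103  0.105]
 [ 0.474 -0.103  0.107]
 [ 0.468 -0.103  0.111]
 [ 0.457 -0.104  0.101]
 [ 0.503 -0.11   0.101]
 [ 0.496 -0.109  0.105]
 [ 0.49  -0.109  0.11 ]
 [ 0.482 -0.105  0.133]
 [ 0.477 -0.106  0.127]
 [ 0.471 -0.106  0.129]
 [ 0.468 -0.109  0.108]
 [ 0.463 -0.109  0.105]
 [ 0.457 -0.109  0.106]
 [ 0.452 -0.109  0.103]
 [ 0.52  -0.116  0.101]
 [ 
[... 449 characters left out ...]
07]
 [ 0.457 -0.12   0.108]
 [ 0.451 -0.12   0.106]
 [ 0.502 -0.126  0.107]
 [ 0.497 -0.127  0.102]
 [ 0.487 -0.122  0.134]
 [ 0.482 -0.122  0.132]
 [ 0.477 -0.122  0.131]
 [ 0.471 -0.122  0.132]
 [ 0.468 -0.125  0.108]
 [ 0.457 -0.125  0.107]
 [ 0.451 -0.125  0.11 ]
 [ 0.503 -0.132  0.102]
 [ 0.491 -0.132  0.101]
 [ 0.482 -0.128  0.131]
 [ 0.476 -0.127  0.134]
 [ 0.472 -0.128  0.129]
 [ 0.469 -0.132  0.104]
 [ 0.463 -0.132  0.103]
 [ 0.457 -0.132  0.103]
 [ 0.497 -0.137  0.104]
 [ 0.491 -0.137  0.103]
 [ 0.468 -0.137  0.107]
 [ 0.463 -0.138  0.101]
 [ 0.457 -0.137  0.105]
 [ 0.491 -0.143  0.102]
 [ 0.486 -0.143  0.103]
 [ 0.48  -0.143  0.102]
 [ 0.474 -0.143  0.106]
 [ 0.468 -0.142  0.106]]
```

The bench yaw is about 0.12 rad, with the knob near (0.479,-0.116) and the plunger near (0.416,-0.144). I'll move above the knob, tool yaw matched to the bench.

>>> {"name": "send_rows", "arguments": {
  "rows": [
    [8.5, [0, 0, -1], 5.5],
    [8.5, [0, 0, -1], 5.4],
    [8.5, [2.7, -3.66, 0], 0],
    [8.5, [2.7, -3.66, 0], 0],
    [8.5, [2.7, -3.66, 0], 0],
    [8.5, [2.7, -3.66, 0], 0],
    [8.5, [2.7, -3.66, 0], 0],
    [8.5, [2.7, -3.66, 0], 0]
  ],
  "newtons": 40
}}

```text
t: 1.15
tool_pos: [0.3256, -0.3564, 0.251]
tool_rot: [-3.136, -0.187, 0.0]
contact_force: [-0.6, 0.7, 0.0]
opening: 0.0847
grip_force: 0.0
```

>>> {"name": "send_rows", "arguments": {
  "rows": [
    [8.5, [2.7, -3.66, 0], 0],
    [8.5, [2.7, -3.66, 0], 0],
    [8.5, [2.7, -3.66, 0], 0],
    [8.5, [2.7, -3.66, 0], 0],
    [8.5, [2.7, -3.66, 0], 0],
    [8.5, [0, 0, 0], 0],
    [8.5, [0, 0, 0], 0]
  ]
}}

```text
t: 2.02
tool_pos: [0.4371, -0.1603, 0.2511]
tool_rot: [3.136, 0.188, -0.001]
contact_force: [0.7, -0.1, 1.6]
opening: 0.085
grip_force: 0.0
```

```bash
python3 - <<'E'
from h import *
import pickle
w=shot('wrist','w1.png');s=ctrl.get_obs();pickle.dump((w,s),open('w1.pkl','wb'));print(s['tool_pos'],s['tool_rot'],s['q'],s['t'],np.round(w['cam_to_world'],3))
E
```

```text
[ 0.43696974 -0.16073183  0.25109145] [ 3.13588963e+00  1.86325500e-01 -9.12864197e-04] [-5.12242018e-01 -3.54982965e-01  1.94470274e+00 -4.59397363e-04
  1.55226847e+00  9.39868238e-01] 2.075 [[ 0.12  -0.942 -0.314  0.518]
 [-0.993 -0.113 -0.038 -0.15 ]
 [-0.     0.316 -0.949  0.395]
 [ 0.     0.     0.     1.   ]]
```

View pics/w1.png

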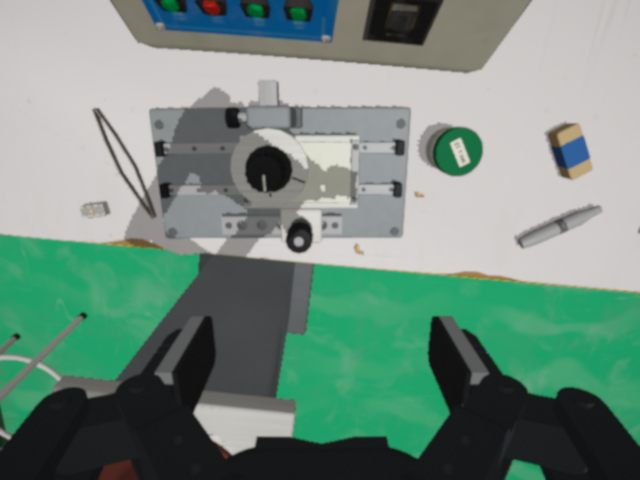

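The wrist view shows the disc around (268,165), the knob's pointer line near (265,183), the long mark near (299,180) and the plunger knob near (299,236).

```bash
python3 - <<'E'
from h import *
import pickle
w,s=pickle.load(open('w1.pkl','rb'))
f=cv2.cvtColor(w['frame'],cv2.COLOR_RGB2BGR)
cv2.imwrite('pics/c2.png',cv2.resize(f[115:265,215:365],None,fx=4,fy=4,interpolation=cv2.INTER_CUBIC))
P=[onz(w,u,v,.018) for u,v in[(151,109),(409,108),(404,237),(164,239)]]
for p in P: print(p)
o=np.mean(P,0);print('o',o,'yaws',np.arctan2(-(P[0]-P[1])[0],(P[0]-P[1])[1]),np.arctan2(-(P[3]-P[2])[0],(P[3]-P[2])[1]),np.linalg.norm(P[0]-P[1]),np.linalg.norm(P[3]-P[2]))
y=.12
for n,x,b in[('knob',.018,0),('pl',-.047,-.02)]: print(n,o[:2]+[x*np.cos(y)-b*np.sin(y),x*np.sin(y)+b*np.cos(y)])
g=cv2.cvtColor(f,cv2.COLOR_BGR2GRAY)
for n,c,z in[('knob',(268,165),.132),('pl',(299,236),.082)]:
    m=(g<60).astype(np.uint8);k,l,st,ce=cv2.connectedComponentsWithStats(m)
    i=l[c[1],c[0]];print(n,i,st[i],ce[i],onz(w,*ce[i],z),onz(w,*ce[i],z-.012))
E
```

```text
[0.50781419 0.0112296  0.018     ]
[ 0.53721355 -0.23136943  0.018     ]
[ 0.41101275 -0.25031489  0.018     ]
[ 0.37873328 -0.00038486  0.018     ]
o [ 0.45869344 -0.1177099   0.018     ] yaws 0.12059690424785349 0.1284429831940979 0.24437391785495524 0.2520059256201252
knob [ 0.476564   -0.11555508]
pl [ 0.41442568 -0.14319254]
knob 45 [ 246  146   46   46 1571] [268.06619987 168.31699554] [ 0.48094369 -0.11792371  0.132     ] [ 0.47925342 -0.11644241  0.12      ]
pl 0 [     0      0    640    480 251785] [320.36348869 209.04126537] [ 0.44510051 -0.158325    0.082     ] [ 0.44230473 -0.15863143  0.07      ]
```

View pics/c2.png

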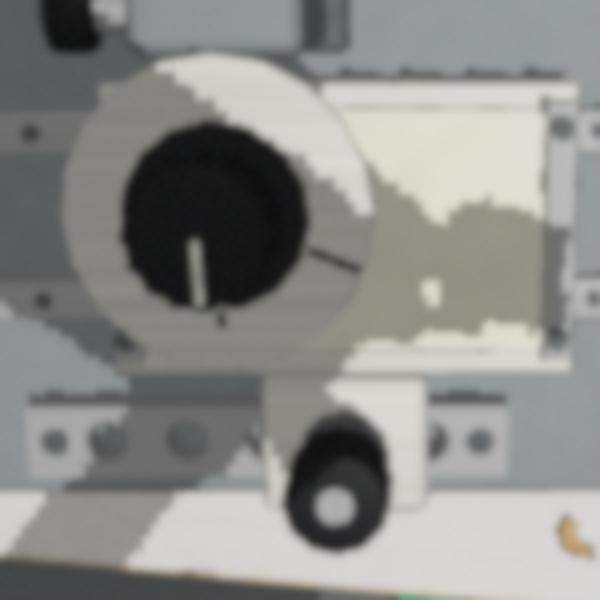

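The crop shows the white pointer line on the knob's top, from (195,240) to (200,305). The short mark is at (222,319), the long mark runs from (310,250) to (358,270), and the plunger top is at (335,507).

```bash
python3 - <<'E'
from h import *
import pickle
w,s=pickle.load(open('w1.pkl','rb'))
P=lambda u,v,z:onz(w,215+u/4-.4,115+v/4-.4,z)
print('plunger',P(335,507,.082))
for z in(.132,.133,.106):
  a,b=P(195,240,z),P(200,305,z);d=b-a;print(z,a,b,np.hypot(*d[:2]),'pointer',np.arctan2(-d[1],-d[0])-.12)
sm=P(222,319,.102);l1=P(310,250,.102);l2=P(358,270,.102)
print('marks',sm,l1,l2)
# centre from disc outline ellipse
disc=[P(u,v,.102)[:2] for u,v in[(62,210),(377,200),(212,52),(100,108),(320,95)]]
A=np.array([[2*x,2*y,1] for x,y in disc]);q=np.linalg.lstsq(A,np.array([x*x+y*y for x,y in disc]),rcond=None)[0]
print('disc c',q[:2],np.sqrt(q[2]+q[0]**2+q[1]**2))
c=np.array(q[:2])
for p in(sm,l1,l2):
  d=p[:2]-c;print('ang',np.arctan2(-d[1],-d[0])-.12,np.hypot(*d))
b,cc=[P(u,v,.132)[:2] for u,v in[(200,305),(195,240)]]
for p in(b,cc):d=p-c;print('ptr',np.arctan2(-d[1],-d[0])-.12,np.hypot(*d))
E
```

```text
plunger [ 0.41427062 -0.14273155  0.082     ]
0.132 [ 0.47626423 -0.11501352  0.132     ] [ 0.4650522  -0.11671405  0.132     ] 0.01134025220583476 pointer 0.0305234491212521
0.133 [ 0.4764229  -0.11514804  0.133     ] [ 0.46525357 -0.1168421   0.133     ] 0.01129707088572189 pointer 0.030523449121253626
0.106 [ 0.47213869 -0.11151591  0.106     ] [ 0.45981665 -0.11338481  0.106     ] 0.012462966528769603 pointer 0.03052344912125407
marks [ 0.45676219 -0.11735779  0.102     ] [ 0.47220606 -0.13317008  0.102     ] [ 0.46946326 -0.14277231  0.102     ]
disc c [ 0.47629982 -0.11548093] 0.030244493409107807
ang -0.02423040971994324 0.019627571137024003
ang 1.2233722259987831 0.01815667274075374
ang 1.2053447472287129 0.02813463864683253
ptr -0.010802503655433449 0.011315014068102137
ptr -1.6147892768264214 0.0004687715203540349
```

>>> {"name": "send_rows", "arguments": {
  "rows": [
    [5, [1.5, -1.3, 0], 0],
    [5, [1.5, -1.3, 0], 0],
    [5, [1.44, -1.4, 1], 0],
    [5, [0, 0, 4], 0],
    [5, [0, 0, 4], 0],
    [5, [0, 0, 3], 0],
    [5, [0, 0, 1], 0],
    [5, [0, 0, 0], 0]
  ]
}}

```text
t: 3.08
tool_pos: [0.4764, -0.1158, 0.1212]
tool_rot: [-3.136, -0.185, 0.001]
contact_force: [0.3, -0.7, -0.0]
opening: 0.0497
grip_force: 0.0
```

>>> {"name": "send_rows", "arguments": {
  "rows": [
    [5, [0, 0, 1.1], 0],
    [5, [0, 0, 0], 0],
    [2, [0, 0, 0], 0],
    [2, [0, 0, 0], 0],
    [2, [0, 0, 0], 0],
    [2, [0, 0, 0], 0]
  ]
}}

```text
t: 3.82
tool_pos: [0.4771, -0.1152, 0.111]
tool_rot: [3.136, 0.188, 0.001]
contact_force: [-1.6, 1.1, 4.3]
opening: 0.0245
grip_force: 39.4
```

```bash
python3 - <<'E'
from h import *
w=shot('wrist','w2.png');s=ctrl.get_obs();print(s)
E
```

```text
{'t': 3.875, 'q': array([-3.88657753e-01, -1.68088288e-01,  2.03200004e+00,  4.67881551e-05,
        1.27672278e+00,  1.06246872e+00]), 'dq': array([ 5.62513359e-04, -7.87230860e-04,  9.94349406e-04, -1.70515143e-04,
       -7.04112034e-05,  5.02387437e-04]), 'effort': array([-1.68446163e-01, -2.48417991e+01, -3.24832714e+01, -3.09750892e-02,
       -4.25687442e-01,  5.73801866e-03]), 'tool_pos': array([ 0.47710563, -0.11517496,  0.11105021]), 'tool_rot': array([3.13559708e+00, 1.87821143e-01, 1.38650841e-03]), 'contact_force': array([-1.92312679,  0.48314983,  5.37354184]), 'wrist_torque': array([ 0.1256967 ,  0.22577009, -0.01038553]), 'grip_force': 39.431321024894714, 'opening': 0.025159463602668825}
```

View pics/w2.png

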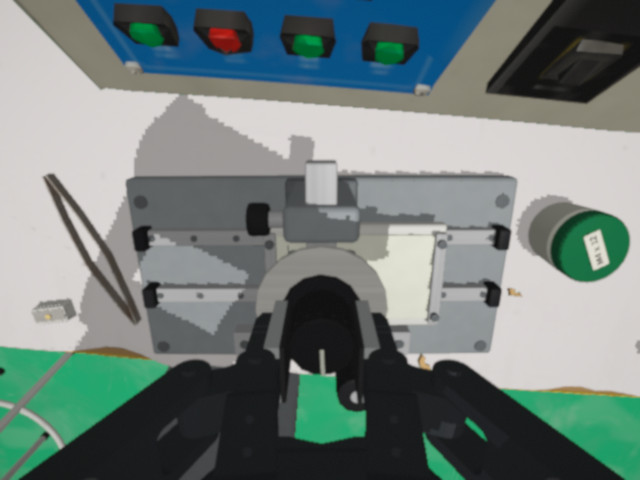

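The wrist view shows the knob between the fingers at (320,325), with the pointer line at (322,360). The opening is 25 mm and the grip 39 N, so I'll turn it now.

>>> {"name": "send_rows", "arguments": {
  "rows": [
    [2, [0, 0, -0.05], -8],
    [2, [0, 0, 0], -10],
    [2, [0, 0, 0], -10],
    [2, [0, 0, 0], -10],
    [2, [0, 0, 0], -10],
    [2, [0, 0, 0], -10],
    [2, [0, 0, 0], -10],
    [2, [0, 0, 0], 0],
    [2, [0, 0, 0], 0]
  ]
}}

```text
t: 5.0
tool_pos: [0.4767, -0.1148, 0.111]
tool_rot: [-2.497, -1.906, -0.001]
contact_force: [-1.7, 2.3, 5.1]
opening: 0.0246
grip_force: 39.6
```

```bash
python3 - <<'E'
from h import *
from scipy.spatial.transform import Rotation as R
w=shot('wrist');t=shot('top')
f=cv2.cvtColor(w['frame'],cv2.COLOR_RGB2BGR);cv2.imwrite('pics/c3.png',cv2.resize(f[240:420,220:420],None,fx=3,fy=3,interpolation=cv2.INTER_CUBIC))
s=ctrl.get_obs();X=R.from_rotvec(s['tool_rot']).as_matrix()[:,0];print(s['tool_pos'],np.arctan2(X[1],X[0]),s['contact_force'],s['opening'],s['grip_force'])
import pickle;pickle.dump(w,open('w3.pkl','wb'))
E
```

```text
[ 0.4767577  -0.11479737  0.11105667] 1.3041487786551933 [-1.18501773  2.19809305  4.94288095] 0.024812860366819036 39.64232683181763
```

View pics/c3.png

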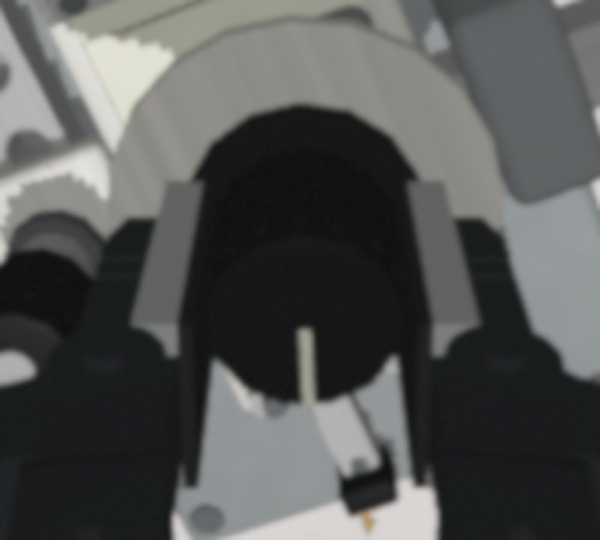

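The knob turned together with the tool, by about 1.18 rad. I'll release, rise, turn back and compare the pointer with the mark.

>>> {"name": "send_rows", "arguments": {
  "rows": [
    [5, [0, 0, 0], 0],
    [5, [0, 0, 0], 0],
    [5, [0, 0, 0], 0],
    [5, [0, 0, -2], 0],
    [5, [0, 0, -4], 0],
    [5, [0, 0, -5], 8],
    [5, [0, 0, -3], 10],
    [5, [0, 0, 0], 10],
    [5, [0, 0, 0], 10]
  ]
}}

```text
t: 6.22
tool_pos: [0.477, -0.1153, 0.2514]
tool_rot: [2.983, 0.983, 0.001]
contact_force: [0.0, 0.8, -0.3]
opening: 0.0498
grip_force: 0.0
```

>>> {"name": "send_rows", "arguments": {
  "rows": [
    [5, [0, 0, 0], 10],
    [5, [0, 0, 0], 10],
    [5, [0, 0, 0], 10],
    [5, [-2, 1, 0], 0],
    [5, [-2, 1, 0], 0],
    [5, [0, 0, 0], 0],
    [5, [0, 0, 0], 0]
  ]
}}

```text
t: 7.1
tool_pos: [0.4397, -0.1396, 0.2508]
tool_rot: [-3.136, -0.187, -0.001]
contact_force: [-1.0, 0.4, -0.5]
opening: 0.05
grip_force: 0.0
```

```bash
python3 - <<'E'
from h import *
w=shot('wrist');s=ctrl.get_obs();print(s['tool_pos'],s['tool_rot'])
import pickle;pickle.dump(w,open('w4.pkl','wb'))
K=np.array([.4763,-.1155,.115]);T=np.array(w['cam_to_world']);p=T[:3,:3].T@(K-T[:3,3]);u=int(w['cx']+w['fx']*p[0]/p[2]);v=int(w['cy']+w['fy']*p[1]/p[2]);print(u,v)
f=cv2.cvtColor(w['frame'],cv2.COLOR_RGB2BGR);v0=v-60;u0=u-60;print(u0,v0)
cv2.imwrite('pics/c4.png',cv2.resize(f[v0:v0+140,u0:u0+140],None,fx=4,fy=4,interpolation=cv2.INTER_CUBIC))
E
```

```text
[ 0.43981154 -0.13945687  0.25083113] [-3.13585035e+00 -1.88049900e-01 -5.41617199e-04]
295 178
235 118
```

View pics/c4.png

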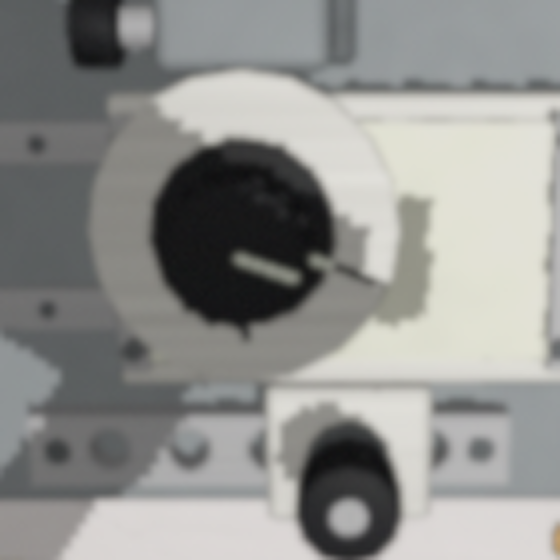

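The crop shows the skirt's white pointer at (310–328, 258–267), running into the long mark (335–380, 265–285). The stage still sits at its start position.

```bash
python3 - <<'E'
from h import *
import pickle
w=pickle.load(open('w4.pkl','rb'))
P=lambda u,v,z:onz(w,235+u/4-.4,118+v/4-.4,z)[:2]
disc=[P(u,v,.102) for u,v in[(90,225),(398,215),(242,70),(125,130),(345,113)]]
A=np.array([[2*x,2*y,1] for x,y in disc]);q=np.linalg.lstsq(A,np.array([x*x+y*y for x,y in disc]),rcond=None)[0];c=q[:2]
print('c',c,np.sqrt(q[2]+c@c))
for n,u,v,z in[('skirt',328,267,.106),('skirt in',310,258,.106),('cap out',300,278,.132),('mark in',337,265,.102),('mark out',381,285,.102),('short',245,333,.102)]:
  d=P(u,v,z)-c;print(n,np.arctan2(-d[1],-d[0])-.12,np.hypot(*d))
d=P(300,278,.132)-P(236,258,.132);print('cap dir',np.arctan2(-d[1],-d[0])-.12)
d=P(381,285,.102)-P(337,265,.102);print('mark dir',np.arctan2(-d[1],-d[0])-.12)
print('plunger',P(349,517,.082))
E
```

```text
c [ 0.47666029 -0.11506558] 0.029612538190787435
skirt 1.1984193097729117 0.01725609040831672
skirt in 1.2252707356491603 0.013440591739099431
cap out 1.2459921360156652 0.012151168422100173
mark in 1.217335377799233 0.01893848262884696
mark out 1.1924181467910575 0.028319559077360893
short -0.017257222920908658 0.019933705551478633
cap dir 1.264343807256981
mark dir 1.1421943092917504
plunger [ 0.41457239 -0.14280046]
```

The pointer agrees with the long mark to within about 0.02 rad, so next is the plunger.

>>> {"name": "send_rows", "arguments": {
  "rows": [
    [5, [-1.3, 0, 0], 0],
    [5, [-1.25, 0, 2], 0],
    [5, [0, 0, 4], 0],
    [5, [0, 0, 4], 0],
    [5, [0, 0, 4], 0],
    [5, [0, 0, 3], 0],
    [5, [0, 0, 1.5], 0],
    [5, [0, 0, 0.8], 0],
    [5, [0, 0, 0.5], 0],
    [5, [0, 0, 0], 0]
  ]
}}

```text
t: 8.4
tool_pos: [0.4145, -0.143, 0.0534]
tool_rot: [3.135, 0.188, 0.001]
contact_force: [0.3, -0.1, -0.2]
opening: 0.05
grip_force: 0.0
```

>>> {"name": "send_rows", "arguments": {
  "rows": [
    [2, [0, 0, 0], 0],
    [2, [0, 0, 0], 0],
    [2, [0, 0, 0], 0],
    [2, [0, 0, 0], 0],
    [2, [0, 0, 0], 0]
  ],
  "newtons": 45
}}

```text
t: 9.02
tool_pos: [0.4147, -0.1431, 0.0537]
tool_rot: [3.135, 0.188, 0.002]
contact_force: [-2.0, 0.2, 5.1]
opening: 0.0228
grip_force: 44.0
```

>>> {"name": "send_rows", "arguments": {
  "rows": [
    [2, [0, 0, -0.3], 0],
    [2, [0, 0, -0.4], 0],
    [2, [0, 0, -0.4], 0],
    [2, [0, 0, -0.2], 0],
    [2, [0, 0, 0], 0],
    [2, [0, 0, 0], 0]
  ]
}}

```text
t: 9.78
tool_pos: [0.4143, -0.1426, 0.0647]
tool_rot: [3.136, 0.187, 0.003]
contact_force: [6.2, -1.1, -8.7]
opening: 0.023
grip_force: 44.4
```

>>> {"name": "send_rows", "arguments": {
  "rows": [
    [2, [0, 0, -0.15], 0],
    [2, [0, 0, 0], 0],
    [2, [0, -0.4, 0], 0],
    [2, [0, -0.5, 0], 0],
    [2, [0, -0.5, 0], 0],
    [2, [0, -0.4, 0], 0],
    [2, [0, -0.2, 0], 0],
    [2, [0, 0, 0], 0],
    [2, [0, 0, 0], 0]
  ]
}}

```text
t: 10.9
tool_pos: [0.4118, -0.1224, 0.0661]
tool_rot: [-3.135, -0.187, -0.002]
contact_force: [6.6, -0.4, -8.2]
opening: 0.0226
grip_force: 44.5
```

```bash
python3 - <<'E'
from h import *
w=shot('wrist','w5.png');s=ctrl.get_obs();print(s['tool_pos'],s['contact_force'])
E
```

```text
[ 0.41179093 -0.12244032  0.06605556] [ 6.11033303 -0.61105689 -8.61910455]
```

View pics/w5.png

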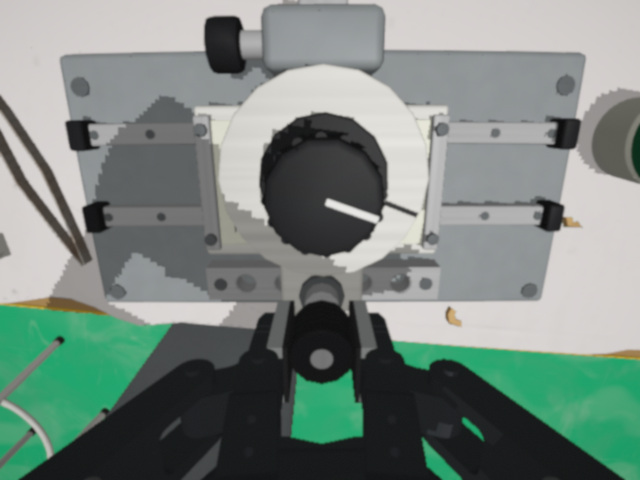

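The view shows the stage centred under the disc: its ends are at columns 205 and 437, about evenly either side of the head at 323. The measured slide is 20.4 mm, so I'll let the pin down.

>>> {"name": "send_rows", "arguments": {
  "rows": [
    [2, [0, 0.03, 0.3], 0],
    [2, [0, 0, 0.4], 0],
    [2, [0, 0, 0.4], 0],
    [2, [0, 0, 0.35], 0],
    [2, [0, 0, 0.05], 0],
    [2, [0, 0, 0], 0],
    [2, [0, 0, 0], 0],
    [2, [0, 0, 0], 0]
  ]
}}

```text
t: 11.95
tool_pos: [0.4122, -0.1232, 0.0537]
tool_rot: [-3.136, -0.188, -0.001]
contact_force: [-0.7, 2.3, 8.4]
opening: 0.0222
grip_force: 46.2
```

```bash
python3 - <<'E'
from h import *
w=shot('wrist','w6.png');s=ctrl.get_obs();print(s['tool_pos'],s['contact_force'],s['wrist_torque'],s['opening'])
E
```

```text
[ 0.41220049 -0.1231308   0.05368313] [-2.11019183  2.72750521  8.25655916] [ 0.34045077  0.28510373 -0.00740821] 0.02282152830218077
```

View pics/w6.png

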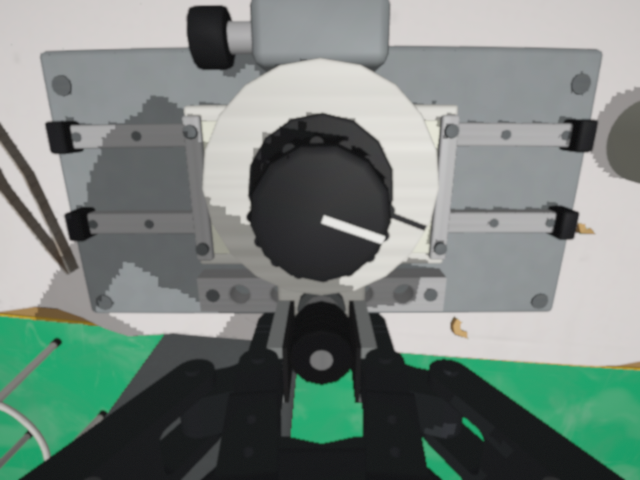

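>>> {"name": "send_rows", "arguments": {
  "rows": [
    [2, [0, 0, 0.1], 0],
    [2, [0, 0, 0], 0],
    [2, [0, 0, 0], 0],
    [2, [0, 0, 0], 0]
  ]
}}

```text
t: 12.5
tool_pos: [0.4124, -0.1236, 0.0536]
tool_rot: [3.136, 0.188, 0.0]
contact_force: [-4.7, 2.5, 12.5]
opening: 0.0229
grip_force: 46.7
```

```bash
python3 -c "
from h import *
print(ctrl.finish_job())"
```

```text
the job is handed in; nothing more can be done
None
```

The job is handed in: the lift knob's pointer is at the long mark to within about 0.02 rad, the stage is about 20 mm to the left, and the gripper still holds the plunger with the pin home in the next hole. It took about 12.5 s and I saw no contact with the other things on the table; the hand-in call returned no verdict.

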